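# Lock the revolving bottle stand and find which way the cap opens

## Task

First slide the flat metal locking plate, nose first and fully home against the end bar, into the slot of the revolving bottle stand, and leave it there. Then find out which way the amber bottle's quarter-turn cap opens (it may be either hand, so try both), twist it free and lift it off. Finish still holding the cap in the gripper, right way up and still, with its lower edge well clear (at least 3 cm) above the bottle's mouth; leave the dabba, spoon holder and funnel where they stand.

Things in the scene. Friction and masses are not known exactly. Their poses are not given: they have to be found in the camera images.
- plate: Loose flat aluminium locking plate lying on the slab, 180 long (own x) x 40 wide (y) x 8 mm thick, 0.3 kg. Origin: centre of its underside. Nose at x = +90 mm, its last 4 mm stepped in to 34 mm wide.
- rib (a point): Middle of the plate's upright rib to hold it by, at the plate's x = -68, y = 0, 28 mm above the underside. The rib is 40 long (x) x 14 wide (y) mm and stands from 8 to 48 mm above the underside. Axes as the plate's.
- stand: Fixed revolving bottle stand: a low steel U-frame 12 mm tall, 132 mm wide (y), open below: the plate slides on the granite itself. Origin: on the granite, on the bottle's axis. The slot runs along own x; the plate goes in at the -x side, nose first, towards +x, until the nose meets the end bar's face at x = +47 mm: home is plate origin at x = -43 mm, y = 0, axes parallel.
- slot_mouth (a point): Middle of the slot's mouth, on the granite at the stand's x = -85 mm. The slot is 42 mm wide from here to x = -50 mm (1 mm play each side), with a flared lead-in out to x = -102 mm; then it passes under the turntable disc (92 mm across, underside 10.5, top 16.5 mm up) between its two feet, 44 mm apart. Until the plate is in, the disc turns freely.
- bottle_mouth (a point): Centre of the bottle's mouth, 159 mm above the granite on the stand's axis (inside the cap while that is on). The amber glass bottle stands fast on the turntable disc: 68 mm across up to 92 mm height, shoulder to 120 mm, then a bare neck 26 mm across.
- cap: Black ribbed quarter-turn cap on the bottle: 52 mm across, 30 mm tall, 50 g, a loose body. Origin: centre of its lower edge, on the bottle's axis, 134 mm above the granite when seated; z up. As it sits, two lugs inside it are under two neck flanges and it cannot be pulled off. It turns lightly, without rising, and stays where it is left.
- cap_top (a point): Centre of the cap's flat top, 30 mm above its lower edge. One way the cap turns only about 6 degrees (0.1 rad) to a hard stop; the other way it turns freely, can be lifted straight off between 55 and 115 degrees of turn (aim for 75, 1.3 rad) and stops at about 125. Which way opens differs from start to start and cannot be seen.
- dabba: Bystander: round steel spice tin with lid, 164 mm across, 84 mm tall; origin under its centre.
- spoon_holder: Bystander: bamboo cup 90 mm across, 120 mm tall, with wooden spoons standing in it to 220 mm; origin under its centre.
- funnel: Bystander: plastic funnel standing upside down, 100 mm across at the foot, 110 mm tall; origin under its centre.
Mind the look-alikes: they are no part of the job. What is shaped like the stand but brown or pink is not meant. There is more than one size of the plate; the one meant has the size given above.

How it is judged:
By the outcome, as a careful person would: the job done as asked, in the order asked, and still so for the second after the job is handed in, while the arm keeps its last pose, push and grip.
It also fails if it takes over 64 s, if anything falls off the work surface, if the arm or the gripper's body presses on something with over 40 N, if the wrist force passes 120 N, or if a joint passes its speed limit or range.

## Robot

A 7-joint arm with a two-finger parallel gripper is mounted at the origin on the work surface. World frame = base frame: x ahead of the robot, y to its left, z up, the work surface at z = 0. Lengths are in mm, angles in rad, forces in N, time in s.
With the tool pointing down it reaches from about 400 to 900 mm from the base axis. Payload 5.6 kg.
Tool frame: the origin (TCP) lies on the centre line of the jaws, within the pads' length; the fingertips stand robot.tcp_to_tips ahead of it and the grasp point (between the pads) lies 11 mm behind it (robot.tcp_to_tips is the distance from the TCP to the fingertips, in mm); z points along the fingers, y is the line along which they close (so a half turn about z gives the same grasp; the last joint's range is limited). The gripper opens to 92 mm and grips with 3 to 60 N. Pads are 20 mm wide; open, the fingers measure 128 mm over their backs; the gripper's body (75 mm by 189 mm) begins 69 mm behind the grasp point.
Start: joints at [1.26, 0.468, -0.012, 1.603, 0.006, 1.071, -0.056], TCP at [171.955, -626.85, 222.592] pointing down, gripper open.
Joint ranges: [-2.53, 2.53], [-0.31, 2.02], [-1.57, 1.55], [0.28, 2.44], [-1.29, 4.43], [0.15, 1.84], [-2.92, 2.92]. Speed limits (rad/s): [2.57, 2.57, 3.14, 3.14, 3.14, 3.14, 3.14].

## Interface

Orientations are given as a rotation vector (axis times angle).
In Python, from rig import robot gives the robot as it stands.
- The arm moves only by the tool apply_moves, never from a script. Its argument "increments" is text: rows parted by semicolons, each of 7 numbers parted by spaces: the turn, a rotation vector about the tool's x, y, z in degrees, then the shift along the tool's x, y, z in mm, then the closure in counts, from 0 (fully open) to 255 (shut). In form: wx wy wz x y z claw; .... A call has exactly 10 rows; each row shifts and turns the commanded pose from where the row before left it, along the tool's axes as they then stand; what a row does not reach is not made up. A row lasts 1/12 s, in which the tool goes at most 41.7 mm and 7.16 degrees, less where a joint would pass 70% of its speed; a pose out of reach is approached as far as the arm can. A call with a gripper value outside its range is refused whole. The fingers move at their own pace and stop on an object; "force" is the grip in N (left out, the last holds). Time passes only in rows, so rows that do not move let the fingers close, or fill a call up. It gives the time, the measured TCP pose, the force, the opening and the grip force at its end, in the units of the state.
- robot.sense(): the state, without advancing time (a new reading comes with each control period).
- robot.get_image(name): name is "side" or "top" or "wrist"; returns a dict with "frame" (420x560x3 uint8, red, green, blue), "camera_matrix" (3x3 intrinsics, pixels), "rvec" (rotation vector, rad) and "tvec" (3), from world to camera coordinates, as OpenCV has them. Camera axes: x right, y down, z forward; pixel columns grow to the right and rows downward; lengths in mm; the calibration is good to about 2 mm. A picture is of the moment at which its call begins. There is no depth.
- robot.sign_off(): hands the job in; it is judged then, once.
Trained networks look in the newest picture that a camera, given by its name, has taken for a name from the list of things; names that differ only in an ending like _2 or _b are one class to them, and where a whole thing is asked for, a point or a joint stands for the part that bears it (a point fixed in the world has none). Each returns a list of dicts, best first, with "conf" (0 to 1); they miss things now and then, are a little off and sometimes report something else, mostly with a low value. They report only what shows in the picture. A call takes as long as a camera call. They do not tell look-alikes from the thing itself.
- robot.regions_of(camera, thing): "pixels" (420x560 bool, what is visible of it) and "centre" ([column, row] in pixels, amid what is visible of it).
The state is a dict: "time_s": time; "joint_pos": joint angles; "dq": joint speeds; "joint_torque": joint torques, N m; "position": TCP position; "orientation": TCP orientation; "wrist_force": force on the tool from outside, world axes, zero at the start; "moment": the same for the moment, N m; "grip_width": finger opening in mm; "gripper_force": force on a finger pad.
Only numpy, scipy, OpenCV 4.12 (cv2) and the standard library are available. Lean on these libraries where they do the work, as an engineer would, in place of code of your own. Each camera call takes 0.05 s, during which the arm holds its last target. There are 200 camera calls.

## Working session

There is one attempt and no reset: what is moved stays moved. The work goes in short steps, Python scripts to look and compute and a tool call to move; the robot and the scene stay as the last step left them, time stands still between calls to the robot, and variables do not carry over. Pictures are saved under pics/ and viewed, at most 10 in all, crops included, and the job is handed in when it is done.

Besides the shell and the picture viewer there is one more tool, called after ">>>" by a JSON object that holds its "name" and its "arguments", one argument or row to a line. apply_moves: Moves the arm, as the interface text tells. Its arguments: {"type":"object","properties":{"increments":{"type":"string"},"force":{"type":"number"}},"required":["increments"]}

```bash
ls; mkdir -p pics
cat > h.py <<'E'
import numpy as np,cv2
from rig import robot
def cam(n,save=None):
    im=robot.get_image(n)
    if save: cv2.imwrite('pics/'+save,im['frame'][:,:,::-1])
    return im
def ray(im,px):
    R,_=cv2.Rodrigues(np.array(im['rvec'],float)); t=np.array(im['tvec'],float).reshape(3)
    d=R.T@np.linalg.inv(np.array(im['camera_matrix']))@np.array([px[0],px[1],1.]); return -R.T@t,d
def at_z(im,px,z):
    c,d=ray(im,px); return c+d*(z-c[2])/d[2]
def proj(im,P):
    return cv2.projectPoints(np.array(P,float).reshape(-1,3),np.array(im['rvec'],float),np.array(im['tvec'],float),np.array(im['camera_matrix'],float),None)[0].reshape(-1,2)
E
python3 - <<'E'
from h import *
a=cam('top','top.png');b=cam('side','side.png')
for im in(a,b): print(ray(im,(280,210)),im['camera_matrix'])
s=robot.sense();print(s, robot.tcp_to_tips)
for n,im in(('top',a),('side',b)):
  for t in('plate','rib','stand','cap','dabba','spoon_holder','funnel'):
    for r in robot.regions_of(n,t): print(n,t,round(r['conf'],2),np.round(r['centre']),r['pixels'].sum(),np.round(at_z(im,r['centre'],0)))
E
```

```text
pics
(array([408.85349367,  17.6961652 , 966.87357714]), array([ 0.18047479,  0.00293115, -0.98362538])) [[390.29914814   0.         279.01699978]
 [  0.         390.29914814 206.25069408]
 [  0.           0.           1.        ]]
(array([ 548.41132933, -684.34730786,  625.65969754]), array([ 0.01003633,  0.80215205, -0.59707987])) [[408.4799627    0.         281.25838785]
 [  0.         408.4799627  212.69470757]
 [  0.           0.           1.        ]]
{'time_s': 0.1, 'joint_pos': array([ 1.2600268 ,  0.46828172, -0.01158809,  1.6034916 ,  0.00600048,
        1.07140069, -0.05630516]), 'dq': array([ 0.00037757, -0.00278584,  0.00058119, -0.00221146, -0.00076798,
        0.00098552, -0.00070435]), 'joint_torque': array([ 1.12204107e-03, -5.21647131e+01, -1.25129547e-02, -2.44366390e+01,
       -5.68331906e-02,  1.40510575e-02,  7.60309081e-05]), 'position': array([ 171.77517687, -626.38130833,  221.75691212]), 'orientation': array([-3.11199609e+00, -4.19025256e-01,  5.09835839e-04]), 'wrist_force': array([ 0.47203563,  0.8370652 , -0.17152627]), 'moment': array([ 0.0400958 , -0.0
[... 748 characters left out ...]
ate 0.6 [181. 346.] 1241 [ 374. -243.    0.]
side rib 0.78 [284. 329.] 1837 [ 558. -211.    0.]
side rib 0.65 [184. 343.] 1201 [ 379. -236.    0.]
side rib 0.53 [280. 166.] 434 [564. 377.   0.]
side stand 0.84 [283. 210.] 2260 [566. 157.   0.]
side stand 0.58 [185. 213.] 2734 [316. 152.   0.]
side stand 0.57 [384. 199.] 2342 [837. 194.   0.]
side cap 0.61 [278. 166.] 450 [558. 375.   0.]
side cap 0.45 [282. 211.] 2327 [564. 150.   0.]
side cap 0.33 [404. 286.] 6165 [ 807. -114.    0.]
side cap 0.27 [282. 331.] 1842 [ 554. -216.   -0.]
side dabba 0.76 [405. 287.] 6124 [ 808. -115.    0.]
side spoon_holder 0.62 [334. 141.] 2027 [746. 535.   0.]
side funnel 0.83 [234. 171.] 798 [427. 353.   0.]
```

View pics/top.png

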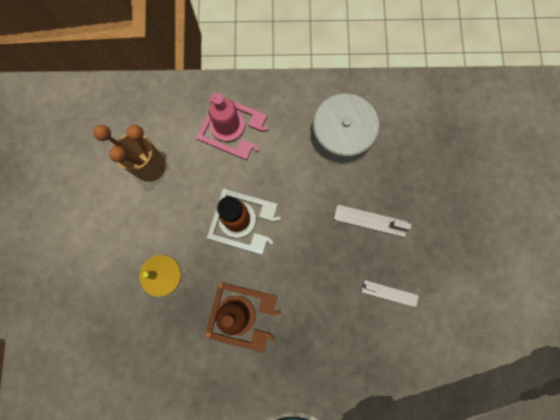

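View pics/side.png

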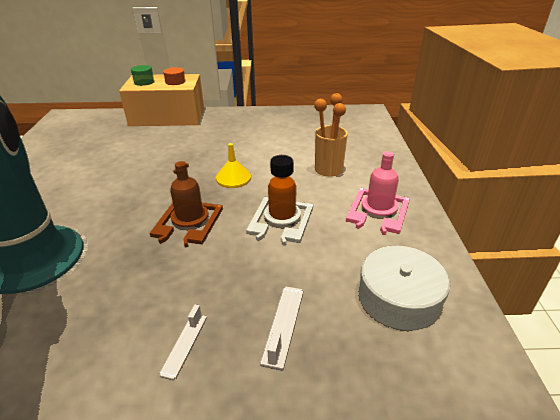

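The top view shows three stands: white with the amber bottle at about (243,222), pink at (232,125) and brown at (240,318). There are two plates: a longer one at (372,221) with its rib at (399,226), and a shorter one at (391,294) with its rib at (371,288). The white stand is the one meant. I'll measure the plates and check my choice in a crop.

Run:
```python
from h import *
a=cam('top');b=cam('side')
f=cv2.resize(a['frame'][180:310,200:425],None,fx=3.5,fy=3.5,interpolation=cv2.INTER_CUBIC)
cv2.imwrite('pics/crop.png',f[:,:,::-1])
for n,im in(('top',a),('side',b)):
  for r in robot.regions_of(n,'plate')[:2]:
    ys,xs=np.nonzero(r['pixels']); P=np.array([at_z(im,p,6)[:2] for p in zip(xs,ys)],np.float32)
    (c,wh,an)=cv2.minAreaRect(P); print(n,np.round(c),np.round(wh),round(an,1))
  for r in robot.regions_of(n,'stand')[:3]:
    ys,xs=np.nonzero(r['pixels']); P=np.array([at_z(im,p,12)[:2] for p in zip(xs,ys)],np.float32)
    (c,wh,an)=cv2.minAreaRect(P); print(n,'st',np.round(c),np.round(wh),round(an,1))
  for r in robot.regions_of(n,'cap')[:1]: print(n,r['centre'],ray(im,r['centre']))
C=[(ray(a,r['centre']) ) for r in robot.regions_of('top','cap')[:1]]+[(ray(b,r['centre'])) for r in robot.regions_of('side','cap')[:1]]
A=0;B=0
for c,d in C:
  d=d/np.linalg.norm(d);M=np.eye(3)-np.outer(d,d);A=A+M;B=B+M@c
print('cap tri',np.linalg.solve(A,B))
```

```text
top [ 379. -241.] [134.  31.] 73.6
top [ 555. -209.] [188.  40.] 76.2
top st [806. 142.] [175. 142.] 66.5
top st [326. 107.] [162. 135.] 75.8
top st [556. 106.] [161. 133.] 73.4
top [234.3, 208.5] (array([408.85349367,  17.6961652 , 966.87357714]), array([ 0.18524532,  0.1199763 , -0.98206395]))
side [ 558. -205.] [186.  44.] 75.4
side [ 383. -233.] [156.  36.] 76.3
side st [331. 210.] [156. 377.] 0.6
side st [852. 233.] [400. 135.] 65.3
side st [572. 157.] [285. 139.] 74.7
side [279.0, 169.6] (array([ 548.41132933, -684.34730786,  625.65969754]), array([ 0.00964725,  0.86175548, -0.51811705]))
cap tri [560.64002087 117.75063399 144.28411472]
```

View pics/crop.png

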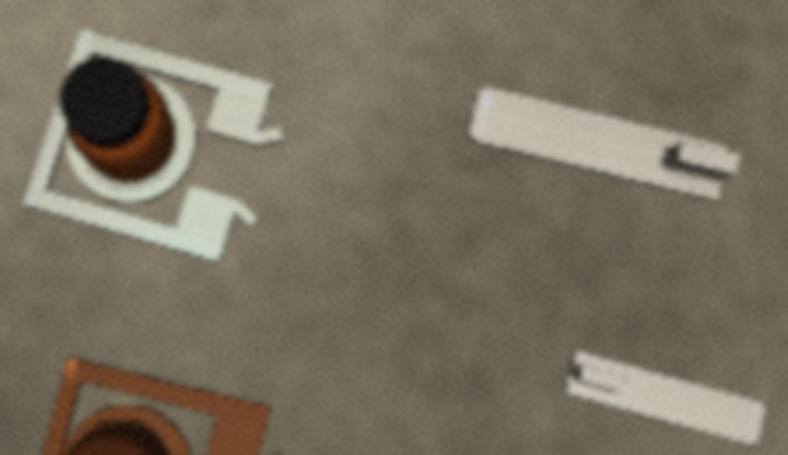

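The crop confirms the choice. The plate is the longer one (about 186 × 40 mm against about 134 × 31 mm), with its nose on the left at crop (480,112) and its rib at (700,160). The white stand's slot opens to the right, facing it. Next I go above the rib.

```bash
cat >> h.py <<'E'
from scipy.spatial.transform import Rotation as Ro
def plan(target,ang):  # ang: world angle of tool x, deg, tool down
    s=robot.sense();R=Ro.from_rotvec(s['orientation']);x=R.as_matrix()[:,0]
    G=Ro.from_matrix(np.array([[np.cos(np.radians(ang)),np.sin(np.radians(ang)),0],[np.sin(np.radians(ang)),-np.cos(np.radians(ang)),0],[0,0,-1]]).T.T)
    print('now',np.round(s['position'],1),'xang',round(np.degrees(np.arctan2(x[1],x[0])),2),'t',s['time_s'],'F',np.round(s['wrist_force'],1),'w',round(s['grip_width'],1))
    d=np.array(target)-s['position']
    print('rot(tool)',np.round(np.degrees((R.inv()*G).as_rotvec()),2),'shift(now tool)',np.round(R.inv().apply(d),1),'shift(goal tool)',np.round(G.inv().apply(d),1))
E
python3 -c "
from h import *
plan([540,-273,150],76);plan([540,-273,150],-104)"
```

```text
now [ 172.  -626.9  222.6] xang 15.34 t 1.3 F [-0.7  0.3 -0.3] w 91.9
rot(tool) [  0.     0.   -60.66] shift(now tool) [ 448.5 -243.9   72.6] shift(goal tool) [432.4 271.5  72.6]
now [ 172.  -626.9  222.6] xang 15.34 t 1.3 F [-0.7  0.3 -0.3] w 91.9
rot(tool) [  0.    -0.   119.34] shift(now tool) [ 448.5 -243.9   72.6] shift(goal tool) [-432.4 -271.5   72.6]
```

>>> {"name": "apply_moves", "arguments": {
  "increments": "0 0 0 36 -19.5 5 0;0 0 0 36 -19.5 5 0;0 0 0 36 -19.5 5 0;0 0 0 36 -19.5 5 0;0 0 0 36 -19.5 5 0;0 0 0 36 -19.5 5 0;0 0 0 36 -19.5 5 0;0 0 0 36 -19.5 5 0;0 0 0 36 -19.5 5 0;0 0 0 36 -19.5 5 0"
}}

```text
time_s: 2.13
position: [468.8, -342.1, 172.7]
orientation: [3.113, 0.419, 0.001]
wrist_force: [1.5, -0.7, -0.9]
grip_width: 91.8
gripper_force: 0.0
```

>>> {"name": "apply_moves", "arguments": {
  "increments": "0 0 0 36 -20 5 0;0 0 0 36 -20 5 0;0 0 -6.8 0 0 0 0;0 0 -6.8 0 0 0 0;0 0 -6.8 0 0 0 0;0 0 -6.8 0 0 0 0;0 0 -6.8 0 0 0 0;0 0 -6.8 0 0 0 0;0 0 -6.8 0 0 0 0;0 0 -6.8 0 0 0 0"
}}

```text
time_s: 2.97
position: [526.4, -286.0, 162.6]
orientation: [2.572, 1.803, -0.0]
wrist_force: [-0.3, 0.6, 0.9]
grip_width: 91.9
gripper_force: 0.0
```

Run:
```python
from h import *
plan([540,-273,150],76);print(robot.sense()['joint_pos'].round(2))
w=cam('wrist','w1.png');print(ray(w,(280,210)),w['camera_matrix'][0,0])
for t in ('rib','plate'):
  for r in robot.regions_of('wrist',t):
    ys,xs=np.nonzero(r['pixels']); P=np.array([at_z(w,p,8)[:2] for p in zip(xs,ys)],np.float32)
    print(t,r['conf'],r['centre'],at_z(w,r['centre'],8),cv2.minAreaRect(P))
```

```text
now [ 526.4 -286.   162.6] xang 70.07 t 2.9667 F [-0.3  0.6  0.9] w 91.9
rot(tool) [ 0.    0.01 -5.93] shift(now tool) [16.9  8.4 12.6] shift(goal tool) [16.  10.1 12.6]
[ 0.73  0.48 -0.37  1.77  0.21  0.93 -0.08]
(array([ 553.52587392, -212.67279576,  324.90103537]), array([-0.10290279, -0.27097549, -0.95715687])) 303.5548727948668
rib 0.94 [282.1, 96.7] [ 561.31752223 -193.67918205    8.        ] ((557.0822143554688, -207.11370849609375), (188.78843688964844, 40.11464309692383), 75.33734893798828)
plate 0.61 [139.9, 190.5] [ 385.98007863 -230.65853433    8.        ] ((379.511962890625, -238.76490783691406), (133.66322326660156, 40.3465690612793), 73.78340911865234)
```

View pics/w1.png

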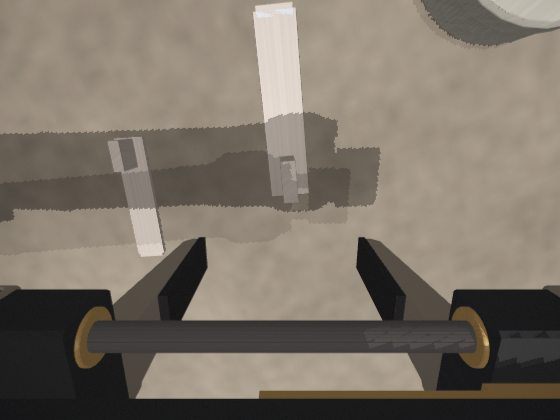

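The wrist view shows the plate with its nose at the top (275,10) and its rib at (288,180). The short look-alike is at (138,195). I'll back-project the corners.

Run:
```python
from h import *
w=cam('wrist')
for p in [(256,14),(272,195),(297,12),(308,193)]: print(p,at_z(w,p,8).round(1))
f=cv2.resize(w['frame'][0:215,225:345],None,fx=2.7,fy=2.7,interpolation=cv2.INTER_CUBIC)
c=np.array([557,-204]);
out=w['frame'].copy()
# model overlay, optimise on mask edges
r=robot.regions_of('wrist','plate')[0]; r=max(robot.regions_of('wrist','plate')+robot.regions_of('wrist','rib'),key=lambda r:r['pixels'].sum())
M=r['pixels']
def model(q):
    x,y,a=q; u=np.array([np.cos(a),np.sin(a)]);v=np.array([-u[1],u[0]])
    m=np.zeros((420*4,560*4),np.uint8)
    def box(x0,x1,y0,y1,z0,z1):
        P=[[*(np.array([x,y])+u*i+v*j),k] for i in(x0,x1) for j in(y0,y1) for k in(z0,z1)]
        h=cv2.convexHull((proj(w,P)*4+1.5).round().astype(np.int32)); cv2.fillConvexPoly(m,h,255)
    box(-90,86,-20,20,0,8);box(86,90,-17,17,0,8);box(-88,-48,-7,7,8,48)
    return cv2.resize(m,(560,420),interpolation=cv2.INTER_AREA)/255.
from scipy.optimize import minimize
e=lambda q:((model(q)-M)**2).sum()
q=minimize(e,[557,-204,np.radians(75.5)],method='Nelder-Mead',options=dict(initial_simplex=[[557,-204,1.318],[562,-204,1.318],[557,-198,1.318],[557,-204,1.34]]))
print(q.fun,M.sum(),q.x[:2],np.degrees(q.x[2])); x,y,a=q.x
rib=np.array([x,y])-68*np.array([np.cos(a),np.sin(a)]);print('rib',rib)
plan([*rib,60],np.degrees(a))
```

```text
(256, 14) [ 564.6 -118.6    8. ]
(272, 195) [ 517.1 -283.5    8. ]
(297, 12) [ 600.4 -130.2    8. ]
(308, 193) [ 554.1 -295.     8. ]
80.08599769319493 7828 [ 558.11653746 -202.91456744] 75.33690321685661
rib [ 540.90336483 -268.69987498]
now [ 526.4 -286.   162.6] xang 69.63 t 3.3167 F [-0.  -0.1 -0.2] w 92.1
rot(tool) [ 0.    0.01 -5.7 ] shift(now tool) [ 21.3   7.6 102.6] shift(goal tool) [ 20.4   9.6 102.6]
```

>>> {"name": "apply_moves", "arguments": {
  "increments": "0 0 -5.7 0 0 0 0;0 0 0 20.4 9.6 0 0;0 0 0 0 0 25 0;0 0 0 0 0 25 0;0 0 0 0 0 25 0;0 0 0 0 0 25 0;0 0 0 0 0 25 0;0 0 0 0 0 16 0;0 0 0 0 0 0 0;0 0 0 0 0 0 0",
  "force": 45
}}

```text
time_s: 4.15
position: [540.5, -268.2, 21.0]
orientation: [-2.484, -1.921, 0.001]
wrist_force: [-0.2, -0.4, 0.6]
grip_width: 92.4
gripper_force: 0.0
```

>>> {"name": "apply_moves", "arguments": {
  "increments": "0 0 0 0 0 0 255;0 0 0 0 0 0 255;0 0 0 0 0 0 255;0 0 0 0 0 0 255;0 0 0 0 0 0 255;0 0 0 0 0 0 255;0 0 0 0 0 0 255;0 0 0 0 0 0 255;0 0 0 0 0 0 255;0 0 0 0 0 0 255"
}}

```text
time_s: 4.98
position: [540.8, -268.6, 21.5]
orientation: [-2.485, -1.922, 0.0]
wrist_force: [0.6, -1.0, 0.4]
grip_width: 27.3
gripper_force: 0.0
```

Before gripping the plate, I'll look at the stand with the wrist camera from the same height and orientation. That way calibration errors cancel between plate and stand.

>>> {"name": "apply_moves", "arguments": {
  "increments": "0 0 0 0 0 0 0;0 0 0 0 0 0 0;0 0 0 0 0 -20 0;0 0 0 0 0 -40 0;0 0 0 0 0 -40 0;0 0 0 0 0 -40 0;0 0 0 35 -13 0 0;0 0 0 35 -13 0 0;0 0 0 35 -13 0 0;0 0 0 35 -13 0 0"
}}

```text
time_s: 5.82
position: [525.3, -118.7, 162.0]
orientation: [2.485, 1.921, 0.001]
wrist_force: [0.0, 0.2, 0.0]
grip_width: 90.8
gripper_force: 0.0
```

>>> {"name": "apply_moves", "arguments": {
  "increments": "0 0 0 35 -13 0 0;0 0 0 35 -13 0 0;0 0 0 0 0 0 0;0 0 0 0 0 0 0;0 0 0 0 0 0 0;0 0 0 0 0 0 0;0 0 0 0 0 0 0;0 0 0 0 0 0 0;0 0 0 0 0 0 0;0 0 0 0 0 0 0"
}}

```text
time_s: 6.65
position: [518.1, -46.3, 161.5]
orientation: [-2.486, -1.921, 0.0]
wrist_force: [0.2, 0.3, 0.2]
grip_width: 91.9
gripper_force: 0.0
```

Run:
```python
from h import *
plan([516,-44,160],75.34);print(robot.sense()['joint_pos'].round(2))
w=cam('wrist','w2.png')
for t in ('stand','cap'):
  for r in robot.regions_of('wrist',t): print(t,r['conf'],r['centre'],r['pixels'].sum(),at_z(w,r['centre'],12))
```

```text
now [518.1 -46.3 161.5] xang 75.38 t 6.65 F [0.2 0.3 0.2] w 91.9
rot(tool) [-0.01  0.    0.04] shift(now tool) [ 1.7 -2.7  1.5] shift(goal tool) [ 1.7 -2.7  1.5]
[ 0.42  0.38 -0.48  1.95  0.22  0.87 -0.43]
stand 0.82 [51.7, 75.4] 16401 [337.08223805 122.42097579  12.        ]
stand 0.81 [280.4, 38.9] 10456 [555.27766053  97.51603554  12.        ]
stand 0.56 [548.1, 7.1] 404 [794.44147356  61.44167502  12.        ]
cap 0.64 [280.1, 43.0] 10639 [554.14446462  94.29350031  12.        ]
```

View pics/w2.png

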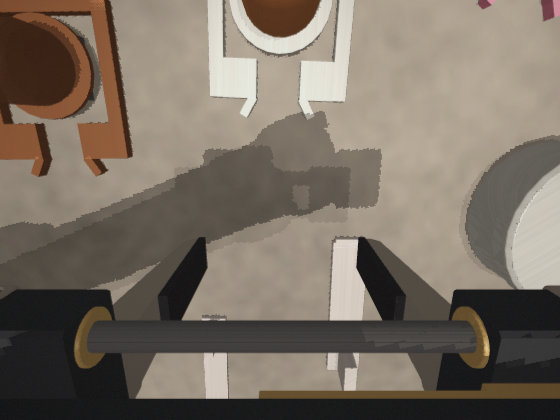

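The wrist view shows the white stand's front blocks: left with inner corners (256,98) and (256,59), right with (302,101) and (301,61). The slot opens toward me and the bottle is behind. I'll fit its pose from the corners.

Run:
```python
from h import *
w=cam('wrist');g=cv2.cvtColor(w['frame'],cv2.COLOR_RGB2GRAY)
p=np.array([[211,96],[256,98],[256,59],[302,101],[301,61],[345,102]],np.float32).reshape(-1,1,2)
c=cv2.cornerSubPix(g,p.copy(),(3,3),(-1,-1),(3,50,.01)).reshape(-1,2);print(c.round(1))
m=np.array([[-85,66],[-85,21],[-50,21],[-85,-21],[-50,-21],[-85,-66]],float)
W=np.array([at_z(w,q,12)[:2] for q in c]);print(W.round(1))
mc,Wc=m.mean(0),W.mean(0);U,S,V=np.linalg.svd((m-mc).T@(W-Wc));R=V.T@np.diag([1,np.linalg.det(V.T@U.T)])@U.T
t=Wc-R@mc;print('stand',t,np.degrees(np.arctan2(R[1,0],R[0,0])));print('res',((m@R.T+t)-W).round(1))
# mask fit
M=[r for r in robot.regions_of('wrist','stand') if 200<r['centre'][0]<360][0]['pixels']
cv2.imwrite('pics/m.png',M*255)
def model(q):
    x,y,a=q;u=np.array([np.cos(a),np.sin(a)]);v=np.array([-u[1],u[0]]);mm=np.zeros((1680,2240),np.uint8)
    for y0,y1 in((21,66),(-66,-21)):
        P=[[*(np.array([x,y])+u*i+v*j),k] for i in(-85,-50) for j in(y0,y1) for k in(0,12)]
        cv2.fillConvexPoly(mm,cv2.convexHull((proj(w,P)*4+1.5).round().astype(np.int32)),255)
    return cv2.resize(mm,(560,420),interpolation=cv2.INTER_AREA)/255.
from scipy.optimize import minimize
a0=np.arctan2(R[1,0],R[0,0])
roi=np.zeros((420,560),bool);roi[64:115,200:360]=1
e=lambda q:(((model(q)-M)**2)[roi]).sum()
s0=[t[0],t[1],a0];q=minimize(e,s0,method='Nelder-Mead',options=dict(initial_simplex=[s0,[t[0]+4,t[1],a0],[t[0],t[1]+4,a0],[t[0],t[1],a0+.03]]))
print(q.fun,q.x[:2],np.degrees(q.x[2]),robot.sense()['position'])
```

```text
[[210.1  96.1]
 [256.4 100.1]
 [256.4  59.6]
 [302.  101. ]
 [301.1  61. ]
 [343.7 101.5]]
[[476.7  67.1]
 [519.1  52.3]
 [528.9  86.8]
 [561.8  40.3]
 [569.3  75.1]
 [600.9  29.6]]
stand [563.66037378 128.82672811] 73.47017135596535
res [[-0.5 -1. ]
 [ 0.2  1. ]
 [ 0.4  0.1]
 [-2.2  1.1]
 [ 0.3 -0.1]
 [ 1.8 -1. ]]
359.36410611303336 [564.02773254 129.38428733] 72.97702569923335 [518.09607853 -45.80272202 161.53091848][ WARN:0@1.901] global loadsave.cpp:1063 imwrite_ Unsupported depth image for selected encoder is fallbacked to CV_8U.
```

```bash
cat > edge.py <<'E'
from h import *
from scipy.ndimage import map_coordinates
from scipy.optimize import least_squares
def fit(im,lines,q0,z,span=5,sign=None):
    # lines: (x0,y0,x1,y1, nx,ny) body-frame, n = outward normal (bright inside -> dark outside)
    g=cv2.GaussianBlur(cv2.cvtColor(im['frame'],cv2.COLOR_RGB2GRAY).astype(float),(0,0),.7)
    q=np.array(q0,float)
    for it in range(6):
        u=np.array([np.cos(q[2]),np.sin(q[2])]);Rm=np.array([[u[0],-u[1]],[u[1],u[0]]])
        B=[];N=[];off=[]
        for x0,y0,x1,y1,nx,ny in lines:
            for s in np.linspace(.08,.92,20):
                b=np.array([x0+(x1-x0)*s,y0+(y1-y0)*s]);n=np.array([nx,ny])
                o=np.arange(-span,span+.01,.1)
                pts=(Rm@(b[:,None]+n[:,None]*o)).T+q[:2]
                px=proj(im,np.c_[pts,np.full(len(o),z)])
                if px.min()<3 or px[:,0].max()>556 or px[:,1].max()>416: continue
                v=map_coordinates(g,[px[:,1],px[:,0]],order=1);d=-np.gradient(v,o)
                k=d.argmax()
                if d[k]<6: continue
                B.append(b);N.append(n);off.append(o[k])
        B=np.array(B);N=np.array(N);off=np.array(off)
        J=np.c_[N@Rm.T@np.eye(2),(N[:,1]*B[:,0]-N[:,0]*B[:,1])]
        dx=least_squares(lambda d:J@d-off,[0,0,0],loss='soft_l1',f_scale=.5).x
        q+=dx; span=max(2.5,span*.7)
    r=J@dx-off
    print('fit',q[:2].round(2),np.degrees(q[2]).round(2),'n',len(off),'med|r|',np.median(abs(r)).round(2));return q
STAND=[(-85,21,-50,21,0,-1),(-85,-21,-50,-21,0,1),(-85,23+8,-85,66,-1,0),(-85,-66,-85,-31,-1,0),(-85,66,50,66,0,1),(-85,-66,50,-66,0,-1)]
PLATE=[(-40,20,86,20,0,1),(-40,-20,86,-20,0,-1),(90,-17,90,17,1,0)]
E
python3 - <<'E'
from edge import *
w=cam('wrist')
fit(w,STAND,[564,129,np.radians(73.2)],12)
fit(w,STAND[2:],[564,129,np.radians(73.2)],12)
a=cam('top')
fit(a,STAND[2:],[563,127,np.radians(73.2)],12)
fit(a,PLATE,[558,-203,np.radians(75.3)],8)
E
```

```text
fit [563.92 129.54] 73.1 n 105 med|r| 0.3
fit [563.84 129.54] 73.08 n 65 med|r| 0.32
fit [562.28 128.07] 73.37 n 80 med|r| 0.6Traceback (most recent call last):
  File "<stdin>", line 7, in <module>
  File "edge.py", line 23, in fit
    J=np.c_[N@Rm.T@np.eye(2),(N[:,1]*B[:,0]-N[:,0]*B[:,1])]
            ~^~~~~
ValueError: matmul: Input operand 1 has a mismatch in its core dimension 0, with gufunc signature (n?,k),(k,m?)->(n?,m?) (size 2 is different from 0)
```

>>> {"name": "apply_moves", "arguments": {
  "increments": "0 0 0 -35 13 0 0;0 0 0 -35 13 0 0;0 0 0 -35 13 0 0;0 0 0 -35 13 0 0;0 0 0 -35 13 0 0;0 0 0 -35 13 0 0;0 0 0 0 0 40 0;0 0 0 0 0 40 0;0 0 0 0 0 40 0;0 0 0 0 0 0 0"
}}

```text
time_s: 7.83
position: [535.0, -266.7, 33.7]
orientation: [-2.475, -1.914, 0.01]
wrist_force: [-1.8, 0.7, -0.4]
grip_width: 91.8
gripper_force: 0.0
```

Run:
```python
from h import *
plan([540.9,-268.7,21],75.34)
```

```text
now [ 535.  -266.7   33.7] xang 75.42 t 7.8333 F [-1.8  0.7 -0.4] w 91.8
rot(tool) [-0.81 -0.16  0.08] shift(now tool) [-0.5  6.4 12.6] shift(goal tool) [-0.5  6.2 12.7]
```

>>> {"name": "apply_moves", "arguments": {
  "increments": "0 0 0 0 0 0 0;0 0 0 0 0 0 0;0 0 0 0 0 0 0;0 0 0 0 0 0 60;0 0 0 0 0 0 60;0 0 0 0 0 0 60;0 0 0 0 0 0 60;0 0 0 0 0 0 60;0 0 0 0 0 0 60;0 0 0 0 0 0 60"
}}

```text
time_s: 8.67
position: [540.8, -268.7, 41.6]
orientation: [-2.485, -1.922, 0.0]
wrist_force: [0.3, 0.1, -0.2]
grip_width: 70.3
gripper_force: 0.0
```

Run:
```python
from h import *
plan([540.9,-268.7,21],75.34)
```

```text
now [ 540.8 -268.7   41.6] xang 75.44 t 8.6667 F [ 0.3  0.1 -0.2] w 70.3
rot(tool) [-0.   0.   0.1] shift(now tool) [-0.   0.1 20.6] shift(goal tool) [-0.   0.1 20.6]
```

>>> {"name": "apply_moves", "arguments": {
  "increments": "0 0 0 0 0 10.5 60;0 0 0 0 0 10 60;0 0 0 0 0 0 255;0 0 0 0 0 0 255;0 0 0 0 0 0 255;0 0 0 0 0 0 255;0 0 0 0 0 0 255;0 0 0 0 0 0 255;0 0 0 0 0 0 255;0 0 0 0 0 0 255"
}}

```text
time_s: 9.5
position: [540.9, -268.7, 21.3]
orientation: [2.485, 1.922, 0.0]
wrist_force: [-0.4, 0.3, -0.4]
grip_width: 19.1
gripper_force: 0.0
```

>>> {"name": "apply_moves", "arguments": {
  "increments": "0 0 0 0 0 0 255;0 0 0 0 0 0 255;0 0 0 0 0 0 255;0 0 0 0 0 0 255;0 0 0 0 0 -1 255;0 0 0 0 0 -3 255;0 0 0 0 0 -4 255;0 0 0 0 0 0 255;0 0 0 0 0 0 255;0 0 0 0 0 0 255"
}}

```text
time_s: 10.33
position: [540.7, -268.7, 29.0]
orientation: [-2.485, -1.922, 0.0]
wrist_force: [-0.1, -0.7, -3.6]
grip_width: 13.7
gripper_force: 45.0
```

Run:
```python
from edge import *
s=robot.sense();print(s['position'],s['grip_width'],s['gripper_force'],s['wrist_force'])
w=cam('wrist','w3.png')
q=[558,-203,np.radians(75.3)]
fit(w,[(-40,20,40,20,0,1),(-40,-20,40,-20,0,-1)],q,16)
plan([540.9,-268.7,21],75.34)
```

```text
[ 540.69493561 -268.65211602   29.01144564] 13.699133945682883 44.998796582221985 [-0.1244665  -0.67107564 -3.58397404]
fit [ 559.71 -196.99] 75.38 n 40 med|r| 0.35
now [ 540.7 -268.6   29. ] xang 75.44 t 10.3833 F [ 0.1  1.4 -4. ] w 13.9
rot(tool) [-0.01 -0.    0.1 ] shift(now tool) [-0.1  0.2  8. ] shift(goal tool) [-0.1  0.2  8. ]
```

View pics/w3.png

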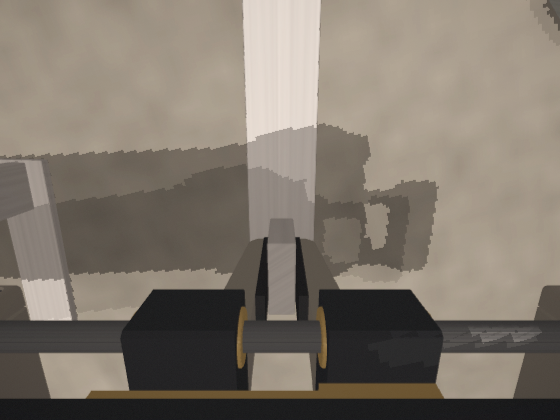

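The wrist view shows the plate's rib clamped centrally at (281,265) between the pads, with the plate running straight ahead to the top of the picture. Next I carry it to just before the mouth.

Run:
```python
from h import *
plan([484.5,-131.7,29],73.15)
```

```text
now [ 540.7 -268.6   29. ] xang 75.44 t 10.3833 F [ 0.1  1.4 -4. ] w 13.9
rot(tool) [-0.01  0.    2.29] shift(now tool) [118.4 -88.8  -0. ] shift(goal tool) [114.7 -93.5  -0. ]
```

>>> {"name": "apply_moves", "arguments": {
  "increments": "0 0 2.3 0 0 0 255;0 0 0 20 -16 0 255;0 0 0 20 -16 0 255;0 0 0 20 -16 0 255;0 0 0 20 -16 0 255;0 0 0 20 -16 0 255;0 0 0 14.7 -13.5 0 255;0 0 0 0 0 0 255;0 0 0 0 0 0 255;0 0 0 0 0 0 255"
}}

```text
time_s: 11.22
position: [485.2, -132.5, 29.2]
orientation: [2.523, 1.871, 0.0]
wrist_force: [0.6, 0.0, -3.7]
grip_width: 13.6
gripper_force: 45.0
```

Run:
```python
from edge import *
plan([484.5,-131.7,21.5],73.15)
a=cam('top','t2.png')
s=fit(a,STAND[2:],[562.3,128,np.radians(73.3)],12)
p=fit(a,[(-20,20,86,20,0,1),(-20,-20,86,-20,0,-1),(90,-17,90,17,1,0)],[504,-67,np.radians(73.1)],16)
d=(p-s);u=np.array([np.cos(s[2]),np.sin(s[2])]);print('plate in stand',u@d[:2],-u[1]*d[0]+u[0]*d[1],np.degrees(d[2]))
f=a['frame'][160:330,200:400];cv2.imwrite('pics/t2c.png',cv2.resize(f,None,fx=3.5,fy=3.5,interpolation=cv2.INTER_CUBIC)[:,:,::-1])
```

```text
now [ 485.2 -132.5   29.2] xang 73.12 t 11.2167 F [ 0.6  0.  -3.7] w 13.6
rot(tool) [ 0.06  0.02 -0.03] shift(now tool) [ 0.5 -0.9  7.7] shift(goal tool) [ 0.5 -0.9  7.7]
fit [562.37 128.04] 73.21 n 80 med|r| 0.55
fit [504.2  -69.22] 73.09 n 60 med|r| 0.55
plate in stand -205.6609301083881 -1.294265586983336 -0.11790015896335639
```

View pics/t2c.png

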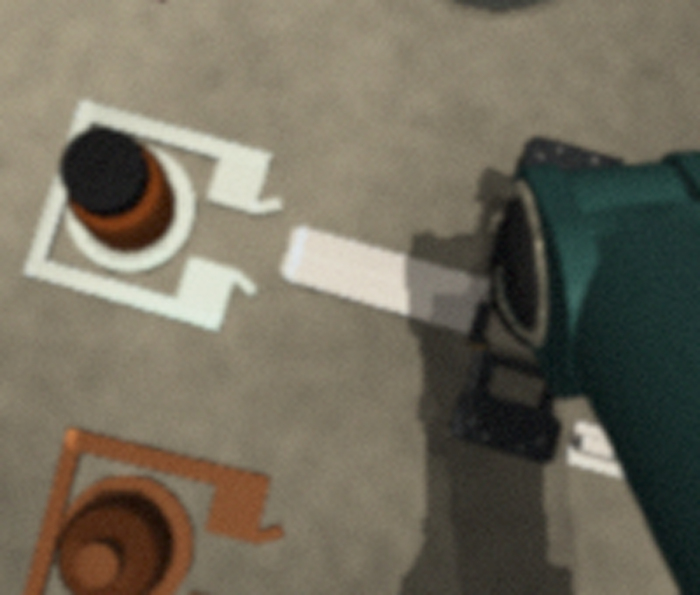

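In the crop, the plate nose at (295,252) is lined up with the flared mouth at about (265,245). Both cameras give a lateral error of about 1 mm, so I correct that, lower the plate and slide it in.

>>> {"name": "apply_moves", "arguments": {
  "increments": "0 0 0 0 -1 4 255;0 0 0 0 0 3.5 255;0 0 0 0 0 0 255;0 0 0 4 0 0 255;0 0 0 5 0 0 255;0 0 0 5 0 0 255;0 0 0 5 0 0 255;0 0 0 5 0 0 255;0 0 0 0 0 0 255;0 0 0 0 0 0 255"
}}

```text
time_s: 12.1
position: [490.7, -107.8, 21.5]
orientation: [-2.522, -1.873, 0.0]
wrist_force: [0.4, 0.0, -3.4]
grip_width: 14.2
gripper_force: 45.0
```

```bash
cat > rel.py <<'E'
from edge import *
S=np.array([563.9,129.5]);A=np.radians(73.1);u=np.array([np.cos(A),np.sin(A)])
s=robot.sense();d=s['position'][:2]-S;F=s['wrist_force']
x=Ro.from_rotvec(s['orientation']).as_matrix()[:,0]
print('tcp in stand: x',(u@d).round(1),'y',(-u[1]*d[0]+u[0]*d[1]).round(2),'z',s['position'][2].round(1),'ang',np.degrees(np.arctan2(x[1],x[0])).round(2),'F along',(u@F[:2]).round(1),'lat',(-u[1]*F[0]+u[0]*F[1]).round(1),'z',F[2].round(1),'M',s['moment'].round(2))
E
python3 rel.py
python3 - <<'E'
from edge import *
a=cam('top')
s=fit(a,STAND[2:],[562.3,128,np.radians(73.3)],12)
p=fit(a,[(-20,20,86,20,0,1),(-20,-20,86,-20,0,-1)],[511,-47,np.radians(73.1)],8,span=3)
d=(p-s);u=np.array([np.cos(s[2]),np.sin(s[2])]);print('plate in stand',u@d[:2],-u[1]*d[0]+u[0]*d[1],np.degrees(d[2]))
E
```

```text
tcp in stand: x -248.3 y 1.03 z 21.5 ang 73.21 F along 0.1 lat -0.4 z -3.4 M [-0.18 -0.04 -0.03]
fit [562.22 128.09] 73.39 n 80 med|r| 0.59
fit [507.28 -52.14] 73.2 n 40 med|r| 0.6
plate in stand -188.4121358216338 1.1293200547689182 -0.19341979589680874
```

>>> {"name": "apply_moves", "arguments": {
  "increments": "0 0 0 0 1 0.3 255;0 0 0 0 0 0 255;0 0 0 5 0 0 255;0 0 0 5 0 0 255;0 0 0 5 0 0 255;0 0 0 5 0 0 255;0 0 0 5 0 0 255;0 0 0 5 0 0 255;0 0 0 0 0 0 255;0 0 0 0 0 0 255"
}}

```text
time_s: 12.98
position: [500.4, -79.5, 21.3]
orientation: [-2.522, -1.873, -0.0]
wrist_force: [-0.1, -0.2, -3.2]
grip_width: 13.8
gripper_force: 45.0
```

```bash
python3 rel.py
```

```text
tcp in stand: x -218.4 y -0.01 z 21.3 ang 73.2 F along -0.3 lat 0.0 z -3.2 M [-0.11  0.05  0.08]
```

>>> {"name": "apply_moves", "arguments": {
  "increments": "0 0 0 0 0 0.5 255;0 0 0 7 0 0 255;0 0 0 7 0 0 255;0 0 0 7 0 0 255;0 0 0 7 0 0 255;0 0 0 7 0 0 255;0 0 0 7 0 0 255;0 0 0 7 0 0 255;0 0 0 0 0 0 255;0 0 0 0 0 0 255"
}}

```text
time_s: 13.82
position: [514.5, -33.3, 21.1]
orientation: [2.523, 1.872, -0.0]
wrist_force: [-2.4, -0.5, 4.1]
grip_width: 13.5
gripper_force: 45.0
```

```bash
python3 rel.py
```

```text
tcp in stand: x -170.2 y -0.02 z 21.1 ang 73.13 F along -1.1 lat 2.2 z 4.1 M [ 0.06  0.47 -0.01]
```

>>> {"name": "apply_moves", "arguments": {
  "increments": "0 0 0 6 0 0 255;0 0 0 6 0 0 255;0 0 0 6 0 0 255;0 0 0 6 0 0 255;0 0 0 6 0 0 255;0 0 0 6 0 0 255;0 0 0 6 0 0 255;0 0 0 6 0 0 255;0 0 0 3 0 0 255;0 0 0 0 0 0 255"
}}

```text
time_s: 14.65
position: [528.7, 13.6, 21.1]
orientation: [2.524, 1.869, -0.004]
wrist_force: [-4.7, -4.5, 6.7]
grip_width: 13.5
gripper_force: 45.0
```

>>> {"name": "apply_moves", "arguments": {
  "increments": "0 0 0 1 0 0 255;0 0 0 1 0 0 255;0 0 0 1 0 0 255;0 0 0 1 0 0 255;0 0 0 1 0 0 255;0 0 0 1 0 0 255;0 0 0 1 0 0 255;0 0 0 0 0 0 255;0 0 0 0 0 0 255;0 0 0 0 0 0 255"
}}

```text
time_s: 15.48
position: [530.2, 18.6, 21.1]
orientation: [2.525, 1.866, -0.007]
wrist_force: [-5.9, -8.4, 9.4]
grip_width: 13.7
gripper_force: 45.0
```

```bash
python3 rel.py
```

```text
tcp in stand: x -115.9 y 0.02 z 21.1 ang 72.94 F along -9.8 lat 3.2 z 9.4 M [-1.26  0.95 -0.01]
```

>>> {"name": "apply_moves", "arguments": {
  "increments": "0 0 0 0 0 -0.4 255;0 0 0 0 0 0 255;0 0 0 1 0 0 255;0 0 0 1 0 0 255;0 0 0 1 0 0 255;0 0 0 1 0 0 255;0 0 0 1 0 0 255;0 0 0 0 0 0 255;0 0 0 0 0 0 255;0 0 0 0 0 0 255"
}}

```text
time_s: 16.32
position: [531.4, 22.9, 21.1]
orientation: [2.525, 1.867, -0.009]
wrist_force: [-6.0, -9.6, 7.4]
grip_width: 14.2
gripper_force: 45.0
```

```bash
python3 rel.py
```

```text
tcp in stand: x -111.5 y 0.08 z 21.1 ang 72.95 F along -10.9 lat 3.0 z 7.4 M [-1.71  0.92  0.04]
```

>>> {"name": "apply_moves", "arguments": {
  "increments": "0 0 0 1 0 0 255;0 0 0 1 0 0 255;0 0 0 1 0 0 255;0 0 0 1 0 0 255;0 0 0 1 0 0 255;0 0 0 1 0 0 255;0 0 0 0 0 0 255;0 0 0 0 0 0 255;0 0 0 0 0 0 255;0 0 0 0 0 0 255"
}}

```text
time_s: 17.15
position: [531.5, 23.1, 21.1]
orientation: [2.525, 1.861, -0.021]
wrist_force: [-10.1, -21.1, 14.1]
grip_width: 13.9
gripper_force: 45.0
```

```bash
python3 rel.py
```

```text
tcp in stand: x -111.3 y 0.08 z 21.1 ang 72.8 F along -23.1 lat 3.6 z 14.1 M [-4.31  1.77  0.22]
```

The plate hit a hard stop at x ≈ -111 (rib home is -111). I relax the push, release and go up.

>>> {"name": "apply_moves", "arguments": {
  "increments": "0 0 0 -3 0 -0.5 255;0 0 0 -2.5 0 0 255;0 0 0 0 0 0 200;0 0 0 0 0 0 0;0 0 0 0 0 0 0;0 0 0 0 0 0 0;0 0 0 0 0 0 0;0 0 0 0 0 -10 0;0 0 0 0 0 -20 0;0 0 0 0 0 -25 0"
}}

```text
time_s: 17.98
position: [531.8, 28.0, 76.6]
orientation: [-2.521, -1.872, 0.004]
wrist_force: [-0.0, 0.6, 0.3]
grip_width: 64.3
gripper_force: 0.0
```

>>> {"name": "apply_moves", "arguments": {
  "increments": "0 0 0 0 0 -30 0;0 0 0 0 0 -35 0;0 0 0 0 0 -35 0;0 0 0 0 0 -35 0;0 0 0 -30 0 -30 0;0 0 0 -30 0 0 0;0 0 0 0 0 0 0;0 0 0 0 0 0 0;0 0 0 0 0 0 0;0 0 0 0 0 0 0"
}}

```text
time_s: 18.82
position: [515.5, -27.9, 240.9]
orientation: [-2.521, -1.874, 0.0]
wrist_force: [-0.0, 1.0, -0.8]
grip_width: 92.1
gripper_force: 0.0
```

```bash
python3 rel.py
python3 - <<'E'
from edge import *
s0=robot.sense();print(s0['position'],s0['joint_pos'].round(2))
w=cam('wrist','w4.png')
S=fit(w,STAND,[563.9,129.5,np.radians(73.1)],12,span=3)
P=fit(w,[(-40,20,-10,20,0,1),(-40,-20,-10,-20,0,-1),(-90,-20,-90,20,-1,0)],[551.4,88.3,np.radians(73.1)],8,span=4)
d=P-S;u=np.array([np.cos(S[2]),np.sin(S[2])]);print('plate in stand',u@d[:2],-u[1]*d[0]+u[0]*d[1],np.degrees(d[2]))
for r in robot.regions_of('wrist','cap'):
  ys,xs=np.nonzero(r['pixels']);print(r['conf'],r['centre'],at_z(w,r['centre'],164),xs.min(),xs.max(),ys.min(),ys.max())
E
```

```text
tcp in stand: x -164.7 y 0.53 z 240.9 ang 73.25 F along 1.0 lat 0.3 z -0.8 M [-0.01 -0.07  0.05]
[515.5099989  -27.93993373 240.90617701] [ 0.34  0.26 -0.41  1.89  0.12  1.02 -0.41]
fit [564.1 129.4] 73.19 n 118 med|r| 0.33
fit [551.43  87.54] 73.33 n 60 med|r| 1.15
plate in stand -43.732661262175284 0.02270364274575165 0.14516022541807294
0.6 [281.6, 15.0] [558.57530443 112.78665501 164.        ] 244 319 0 39
0.3 [279.2, 118.8] [536.85611733  47.05359405 164.        ] 266 299 81 158
```

View pics/w4.png

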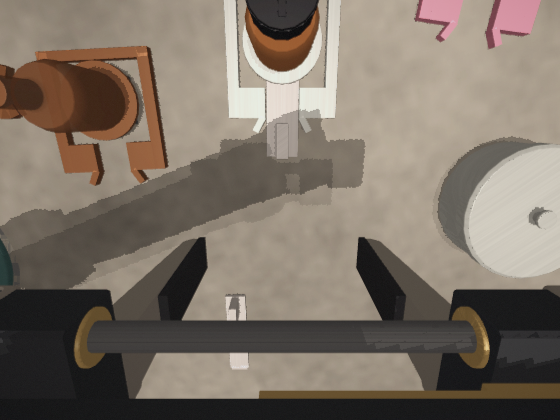

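The picture shows the plate seated in the white stand, with its rib at (283,140) and its rear end at (283,158). The fit gives x ≈ -43.7, y ≈ 0, which is home within measuring error. The bottle and its cap are at the top, at (282,15). Now I move over the cap and down.

>>> {"name": "apply_moves", "arguments": {
  "increments": "0 0 0 35 0.5 0 0;0 0 0 35 0 0 0;0 0 0 35 0 0 0;0 0 0 35 0 0 0;0 0 0 25 0 0 0;0 0 0 0 0 0 0;0 0 0 0 0 0 0;0 0 0 0 0 25 0;0 0 0 0 0 25 0;0 0 0 0 0 0 0",
  "force": 20
}}

```text
time_s: 19.75
position: [560.9, 126.0, 186.5]
orientation: [-2.522, -1.868, 0.013]
wrist_force: [-0.3, -0.7, -0.9]
grip_width: 91.9
gripper_force: 0.0
```

```bash
python3 rel.py
python3 - <<'E'
from h import *
b=cam('side');a=cam('top')
tip=[563.9,129.5,164]; print(proj(b,[tip]),proj(a,[tip]))
f=b['frame'][100:250,200:360];g=a['frame'][150:260,170:300]
cv2.imwrite('pics/s5.png',np.vstack([cv2.resize(f,(400,375)),cv2.resize(g,(400,220))])[:,:,::-1])
E
```

```text
tcp in stand: x -4.2 y 1.85 z 186.5 ang 73.07 F along -0.8 lat 0.0 z -0.9 M [-0.08 -0.02 -0.02]
[[281.65955217 159.05449404]] [[227.78376572 206.87495223]]
```

View pics/s5.png

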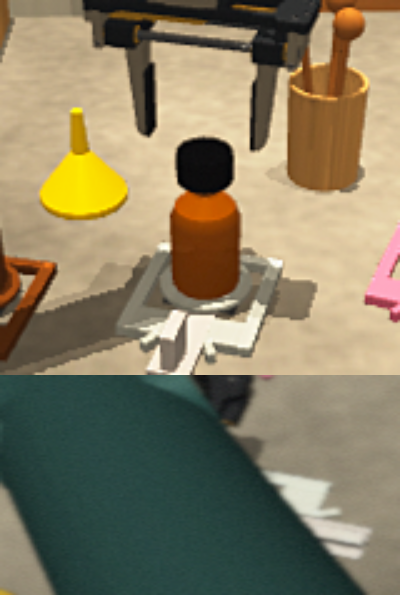

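The side crop shows the cap's top centre at (205,150), which is image pixel (282,160). That agrees with the predicted (281.7,159). The fingers straddle it, so I settle and descend.

>>> {"name": "apply_moves", "arguments": {
  "increments": "0 0 0 0 0 0 0;0 0 0 0 0 15 0;0 0 0 0 0 15 0;0 0 0 0 0 15 0;0 0 0 0 0 3 0;0 0 0 0 0 0 0;0 0 0 0 0 0 0;0 0 0 0 0 0 0;0 0 0 0 0 0 0;0 0 0 0 0 0 0"
}}

```text
time_s: 20.68
position: [564.5, 128.6, 144.0]
orientation: [2.523, 1.871, 0.002]
wrist_force: [-0.2, -0.1, 0.2]
grip_width: 92.2
gripper_force: 0.0
```

```bash
python3 rel.py
```

```text
tcp in stand: x -0.7 y -0.81 z 144.0 ang 73.14 F along -0.2 lat 0.2 z 0.2 M [-0.05 -0.07 -0.02]
```

>>> {"name": "apply_moves", "arguments": {
  "increments": "0 0 0 0.7 -0.8 1.5 0;0 0 0 0 0 0 255;0 0 0 0 0 0 255;0 0 0 0 0 0 255;0 0 0 0 0 0 255;0 0 0 0 0 0 255;0 0 0 0 0 0 255;0 0 0 0 0 0 255;0 0 0 0 0 0 255;0 0 0 0 0 0 255"
}}

```text
time_s: 21.52
position: [563.4, 129.4, 141.6]
orientation: [-2.523, -1.872, 0.0]
wrist_force: [0.4, -1.0, -0.7]
grip_width: 51.3
gripper_force: 20.0
```

```bash
python3 rel.py
```

```text
tcp in stand: x -0.3 y 0.42 z 141.6 ang 73.14 F along -0.9 lat -0.7 z -0.7 M [-0.08 -0.07 -0.02]
```

>>> {"name": "apply_moves", "arguments": {
  "increments": "0 0 2 0 0 0 255;0 0 2 0 0 0 255;0 0 2 0 0 0 255;0 0 2 0 0 0 255;0 0 2 0 0 0 255;0 0 2 0 0 0 255;0 0 2 0 0 0 255;0 0 0 0 0 0 255;0 0 0 0 0 0 255;0 0 0 0 0 0 255"
}}

```text
time_s: 22.35
position: [563.2, 129.8, 141.6]
orientation: [-2.73, -1.553, 0.0]
wrist_force: [-1.1, 0.6, 0.9]
grip_width: 51.7
gripper_force: 20.0
```

```bash
python3 rel.py
```

```text
tcp in stand: x 0.1 y 0.77 z 141.6 ang 59.27 F along 0.3 lat 1.2 z 0.9 M [0.13 0.11 0.82]
```

The moment of 0.82 N·m after a 14° turn means I've hit the stop that way. So the cap opens the other way.

>>> {"name": "apply_moves", "arguments": {
  "increments": "0 0 -2 0 0 0 255;0 0 -4 0 0 0 255;0 0 -5 0 0 0 255;0 0 -5 0 0 0 255;0 0 -5 0 0 0 255;0 0 -5 0 0 0 255;0 0 -5 0 0 0 255;0 0 -5 0 0 0 255;0 0 0 0 0 0 255;0 0 0 0 0 0 255"
}}

```text
time_s: 23.18
position: [563.7, 129.0, 141.7]
orientation: [-2.124, -2.315, -0.001]
wrist_force: [0.4, -0.0, 0.4]
grip_width: 52.1
gripper_force: 20.0
```

```bash
python3 rel.py
```

```text
tcp in stand: x -0.6 y 0.02 z 141.7 ang 94.91 F along 0.1 lat -0.4 z 0.4 M [-0.06 -0.15 -0.04]
```

>>> {"name": "apply_moves", "arguments": {
  "increments": "0 0 -5 0 0 0 255;0 0 -5 0 0 0 255;0 0 -5 0 0 0 255;0 0 -5 0 0 0 255;0 0 -5 0 0 0 255;0 0 -5 0 0 0 255;0 0 -5 0 0 0 255;0 0 -6 0 0 0 255;0 0 -6 0 0 0 255;0 0 0 0 0 0 255"
}}

```text
time_s: 24.02
position: [563.6, 129.2, 141.6]
orientation: [-1.02, -2.971, -0.0]
wrist_force: [-0.0, -0.8, 1.1]
grip_width: 51.9
gripper_force: 20.0
```

>>> {"name": "apply_moves", "arguments": {
  "increments": "0 0 0 0 0 0 255;0 0 0 0 0 0 255;0 0 0 0 0 -1 255;0 0 0 0 0 -1 255;0 0 0 0 0 -1 255;0 0 0 0 0 -1 255;0 0 0 0 0 -1 255;0 0 0 0 0 -1 255;0 0 0 0 0 0 255;0 0 0 0 0 0 255"
}}

```text
time_s: 24.85
position: [563.4, 129.4, 147.7]
orientation: [1.019, 2.972, 0.0]
wrist_force: [-0.4, -0.2, -0.0]
grip_width: 51.7
gripper_force: 20.0
```

```bash
python3 rel.py
```

```text
tcp in stand: x -0.2 y 0.42 z 147.7 ang 142.13 F along -0.3 lat 0.3 z -0.0 M [ 0.02 -0.16 -0.02]
```

>>> {"name": "apply_moves", "arguments": {
  "increments": "0 0 0 0 0 -3 255;0 0 0 0 0 -6 255;0 0 0 0 0 -10 255;0 0 0 0 0 -14 255;0 0 0 0 0 -14 255;0 0 0 0 0 -14 255;0 0 0 0 0 -14 255;0 0 0 0 0 -10 255;0 0 0 0 0 -5 255;0 0 0 0 0 0 255"
}}

```text
time_s: 25.68
position: [564.2, 129.6, 239.5]
orientation: [1.019, 2.969, 0.002]
wrist_force: [-0.6, 0.4, 0.4]
grip_width: 51.8
gripper_force: 20.0
```

>>> {"name": "apply_moves", "arguments": {
  "increments": "0 0 0 0 0 0 255;0 0 0 0 0 0 255;0 0 0 0 0 0 255;0 0 0 0 0 0 255;0 0 0 0 0 0 255;0 0 0 0 0 0 255;0 0 0 0 0 0 255;0 0 0 0 0 0 255;0 0 0 0 0 0 255;0 0 0 0 0 0 255"
}}

```text
time_s: 26.52
position: [563.4, 129.4, 237.6]
orientation: [1.019, 2.972, -0.0]
wrist_force: [-0.2, -1.1, -0.8]
grip_width: 52.0
gripper_force: 20.0
```

```bash
python3 rel.py
python3 - <<'E'
from h import *
b=cam('side');f=b['frame'][60:270,180:400]
cv2.imwrite('pics/s6.png',cv2.resize(f,None,fx=2.8,fy=2.8,interpolation=cv2.INTER_CUBIC)[:,:,::-1])
E
```

```text
tcp in stand: x -0.3 y 0.39 z 237.6 ang 142.14 F along -1.0 lat -0.2 z -0.8 M [-0.02 -0.11 -0.06]
```

View pics/s6.png

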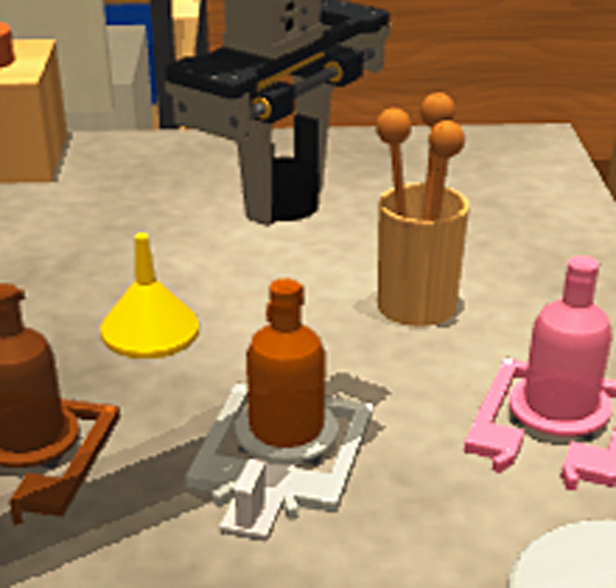

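The cap is held upright between the fingers at crop (293,190), well above the bare mouth at (287,288). The plate is in the slot, and the dabba, spoon holder and funnel stand where they were. Handing in.

```bash
python3 -c "
from rig import robot
print(robot.sign_off())"
```

```text
the job is handed in; nothing more can be done
None
```

I handed the job in at about 27 s: the plate is home in the white stand's slot, and the gripper holds the cap upright and still about 70 mm above the bottle's mouth; the hand-in gave no verdict.

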